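Feel along the ejector pins of a wax mould

ROBOT

A 7-joint arm with a two-finger parallel gripper is mounted at the origin on the work surface. World frame = base frame: x ahead of the robot, y to its left, z up, the work surface at z = 0. Lengths are in mm, angles in rad, forces in N, time in s.
With the tool pointing down it reaches from about 350 to 900 mm from the base axis. Payload 8.1 kg.
Tool frame: the origin (TCP) lies between the finger pads, 19 mm behind the fingertips; this is the grasp point; z points along the fingers, y is the line along which they close (so a half turn about z gives the same grasp; the last joint's range is limited). The gripper opens to 85 mm and grips with 20 to 120 N. Pads are 22 mm wide; open, the fingers measure 114 mm over their backs; the gripper's body (76 mm by 85 mm) begins 54 mm behind the grasp point. The pads swing forward as they close: fully open they stand 13 mm farther back than shut.
Start: joints at [-1.288, 0.434, 0.025, 1.573, -0.012, 1.134, -0.075], TCP at [235.215, 579.063, 250.023] pointing down, gripper open.
Joint ranges: [-2.62, 2.62], [-0.44, 2.09], [-1.27, 1.32], [0.08, 2.57], [-1.32, 4.46], [0.12, 2], [-2.74, 2.74]. Speed limits (rad/s): [2.22, 2.22, 3.01, 3.01, 3.14, 3.14, 3.14].

INTERFACE

Orientations are given as [roll, pitch, yaw] about the fixed x, y, z axes, in that order (R = Rz(yaw) Ry(pitch) Rx(roll)).
In Python, from station import manip, cams, ticket gives the robot as it stands.
- The arm moves only by the shell command python3 -m crank 'ROWS' [FORCE]. ROWS is JSON, a list of rows, each a list of 7 numbers: the opening, from 0 (shut) to 1 (fully open), then the shift along the tool's x, y, z in m, then the turn, a rotation vector about the tool's x, y, z in degrees. In form: [[hand, x, y, z, rx, ry, rz], ...]. A call has 1 to 10 rows; each row shifts and turns the commanded pose from where the row before left it, along the tool's axes as they then stand; what a row does not reach is not made up. A row lasts 1/10 s, in which the tool goes at most 50 mm and 8.59 degrees, less where a joint would pass 70% of its speed; a pose out of reach is approached as far as the arm can. A call is refused whole if a number of a shift passes 0.05 or a number of a turn 8.59, either way. A call with a gripper value outside its range is refused whole. The fingers move at their own pace and stop on an object; FORCE is the grip in N (left out, the last holds). Time passes only in rows, so rows that do not move let the fingers close. It gives the time, the measured TCP pose, the force, the opening and the grip force at its end, in the units of the state.
- manip.get_obs(): the state, without advancing time (a new reading comes with each control period).
- cams.grab_frame(name): name is "scene" or "top" or "wrist"; returns a dict with "image" (400x640x3 uint8, blue, green, red), "depth" (400x640 float32, mm along the optical axis (not along the pixel's ray), 0 where there is no reading), "fx", "fy", "cx", "cy" (pixels), "distortion" ([k1, k2, p1, p2, k3] as OpenCV has them; the pictures are not rectified), "cam_to_world" (4x4, takes a point from camera to world coordinates); the wrist camera has in their place "hand_eye" (4x4, takes a point from camera to tool coordinates, whose origin is the TCP and whose axes are the flange's). Camera axes: x right, y up, looking along -z (the intrinsics and any distortion apply to the point x, -y, -z); pixel columns grow to the right and rows downward; lengths in mm; the calibration is good to about 2 mm. A picture is of the moment at which its call begins: read the wrist's pose just before it.
- ticket.hand_in(): hands the job in; it is judged then, once.
The state is a dict: "time_s": time; "joint_pos": joint angles; "qd": joint speeds; "joint_efforts": joint torques, N m; "ee_pos": TCP position; "tcp_rot": TCP orientation; "contact_force": force on the tool from outside, world axes, zero at the start; "wrist_torque": the same for the moment, N m; "opening": opening from 0.0 (shut) to 1.0 (fully open); "grasp_force": force on a finger pad.
Only numpy, scipy, OpenCV 4.12 (cv2) and the standard library are available. Lean on these libraries where they do the work, as an engineer would, in place of code of your own. Each camera call takes 0.05 s, during which the arm holds its last target. There are 200 camera calls.

TASK

Check that the ejector pins of the wax mould spring freely: with the gripper shut, run the fingertips along the bowed row of five domed pins, starting at the end where the brass funnel stands, so that each pin in turn is dipped a few millimetres, following the row low over the gaps without lifting away between pins. Use a light touch, never pushing a pin down to its stop, and pick up or shift nothing; then lift the fingers clear so that all the pins are up again.

Things in the scene. Friction and masses are not known exactly. Their poses are not given: they have to be found in the camera images.
- mould: Aluminium mould half, a plate 170 (x) x 340 (y) x 30 mm thick, bolted flat on the bench. Origin at the centre of its underside; x across the plate, y along its length, z up; its top face is at z = 30 mm. A bowed row of five alike domed steel ejector pins stands on it, joined by a thin engraved line. Two fixed steel guide dowels, 16 mm across and 22 mm tall, stand at x = -70, y = +-155 mm.
- pin1_top (a point): Top of the dome of ejector pin 1 (pin 1 at the mould's +y end, pin 5 at its -y end). The mushroom head is 26 mm across, its dome 5 mm high over the 26 mm; at rest its top is 14 mm above the plate. The point moves with the pin. It lies at x, y = (18, 89) mm in the mould's frame.
- pin1 (a joint): How far pin 1 is dipped straight down, in m: 0 at rest, 0.010 at its stop. A spring of 0.5 N/mm returns it; about 1.1 N starts it moving, 2.8 N dips it 3.5 mm, 6 N reaches the stop. Neighbouring pins are 48 mm apart.
- pin2_top (a point): Top of the dome of ejector pin 2 (pin 1 at the mould's +y end, pin 5 at its -y end). The mushroom head is 26 mm across, its dome 5 mm high over the 26 mm; at rest its top is 14 mm above the plate. The point moves with the pin. It lies at x, y = (-6, 47) mm in the mould's frame.
- pin2 (a joint): How far pin 2 is dipped straight down, in m: 0 at rest, 0.010 at its stop. A spring of 0.5 N/mm returns it; about 1.1 N starts it moving, 2.8 N dips it 3.5 mm, 6 N reaches the stop. Neighbouring pins are 48 mm apart.
- pin3_top (a point): Top of the dome of ejector pin 3 (pin 1 at the mould's +y end, pin 5 at its -y end). The mushroom head is 26 mm across, its dome 5 mm high over the 26 mm; at rest its top is 14 mm above the plate. The point moves with the pin. It lies at x, y = (-14, 0) mm in the mould's frame.
- pin3 (a joint): How far pin 3 is dipped straight down, in m: 0 at rest, 0.010 at its stop. A spring of 0.5 N/mm returns it; about 1.1 N starts it moving, 2.8 N dips it 3.5 mm, 6 N reaches the stop. Neighbouring pins are 48 mm apart.
- pin4_top (a point): Top of the dome of ejector pin 4 (pin 1 at the mould's +y end, pin 5 at its -y end). The mushroom head is 26 mm across, its dome 5 mm high over the 26 mm; at rest its top is 14 mm above the plate. The point moves with the pin. It lies at x, y = (-6, -47) mm in the mould's frame.
- pin4 (a joint): How far pin 4 is dipped straight down, in m: 0 at rest, 0.010 at its stop. A spring of 0.5 N/mm returns it; about 1.1 N starts it moving, 2.8 N dips it 3.5 mm, 6 N reaches the stop. Neighbouring pins are 48 mm apart.
- pin5_top (a point): Top of the dome of ejector pin 5 (pin 1 at the mould's +y end, pin 5 at its -y end). The mushroom head is 26 mm across, its dome 5 mm high over the 26 mm; at rest its top is 14 mm above the plate. The point moves with the pin. It lies at x, y = (18, -89) mm in the mould's frame.
- pin5 (a joint): How far pin 5 is dipped straight down, in m: 0 at rest, 0.010 at its stop. A spring of 0.5 N/mm returns it; about 1.1 N starts it moving, 2.8 N dips it 3.5 mm, 6 N reaches the stop. Neighbouring pins are 48 mm apart.
- gap1 (a point): Point on the plate's top face half way between pins 1 and 2.
- gap2 (a point): Point on the plate's top face half way between pins 2 and 3.
- gap3 (a point): Point on the plate's top face half way between pins 3 and 4.
- gap4 (a point): Point on the plate's top face half way between pins 4 and 5.
- funnel: Brass sprue funnel standing loose on the plate just beyond one end of the row (either end), about 60 mm from the end pin: round and hollow, 28 mm across at the foot, flaring to 40 mm at the top, 32 mm tall. Origin at the centre of its underside.
- block: Solid brass block, 30 mm cube, standing loose on the plate beyond the other end of the row. Origin at the centre of its underside.
- core: Steel core plug standing loose on the plate on the hollow side of the bow, about 70 mm from pin 3: 30 mm across at the foot, a 15 mm stem, 42 mm tall. Origin at the centre of its underside.
- rubber_a: Loose red rubber mould, 75 x 50 x 30 mm, lying on the bench to the right of the plate. Origin: centre of underside.
- rubber_b: Loose red rubber mould, 70 x 50 x 35 mm, on the bench to the left. Origin: centre of underside.
- cup: Loose white cup, 76 mm across, 70 mm tall, on the bench to the left. Origin: centre of underside.
- tumbler: Loose grey bottle with white cap, 68 mm across, 170 mm tall, on the bench to the right. Origin: centre of underside.
- marker: Loose blue marker pen, 16 mm thick, 130 mm long, lying on the bench beyond the plate. Origin: centre of its underside.
- waxbox: Loose clear plastic open box, 80 x 110 x 45 mm, on the bench to the right. Origin: centre of underside.

How it is judged:
By the outcome, as a careful person would: the job done as asked, in the order asked, and still so for the second after the job is handed in, with the robot touching nothing.
It also fails if it takes over 38 s, if anything falls off the work surface, if the arm or the gripper's body presses on something with over 40 N, if the wrist force passes 120 N, or if a joint passes its speed limit or range.

## Working session

There is one attempt and no reset: what is moved stays moved. The work goes in short steps, Python scripts to look and compute and a shell command to move; the robot and the scene stay as the last step left them, time stands still between calls to the robot, and variables do not carry over. Pictures are saved under pics/ and viewed, at most 10 in all, crops included, and the job is handed in when it is done.

```bash
mkdir -p pics; ls; python3 - <<'E'
from station import manip,cams
import cv2,numpy as np
o=manip.get_obs();print(o)
for n in ["top","scene"]:
    f=cams.grab_frame(n);cv2.imwrite(f"pics/{n}1.png",f["image"]);np.save(f"{n}_d.npy",f["depth"])
    print(n,f["fx"],f["fy"],f["cx"],f["cy"],f["distortion"],np.round(f["cam_to_world"],3).tolist())
E
```

```text
pics
{'time_s': 0.0, 'joint_pos': array([-1.28760735,  0.43523593,  0.02493718,  1.57410063, -0.01159251,
        1.13398003, -0.07511047]), 'qd': array([-0.001477  , -0.0002077 , -0.00096205, -0.00065594,  0.00113464,
       -0.00021   ,  0.00166767]), 'joint_efforts': array([-2.69306620e-04, -6.70498109e+01,  1.02421638e+00, -3.16200399e+01,
        1.53595634e-02,  1.27053011e-02, -8.81558805e-06]), 'ee_pos': array([235.03647772, 578.61179938, 249.21611176]), 'tcp_rot': array([-3.14001924e+00,  1.35464944e-04,  2.75575911e+00]), 'contact_force': array([ 0.06466502,  0.42205477, -0.75667623]), 'wrist_torque': array([-0.04760377, -0.01395856,  0.02866978]), 'grasp_force': 0.0, 'opening': 0.9996845212661332}
top 486.5015179234536 486.5015179234536 323.2387127068634 192.50322421139245 [0.04570067 0.         0.         0.         0.        ] [[-0.016, 0.987, -0.161, 371.068], [-1.0, -0.011, 0.029, 23.295], [0.027, 0.162, 0.986, 1308.814], [0.0, 0.0, 0.0, 1.0]]
scene 470.00451848314793 470.00451848314793 321.7312418848247 206.02188336119045 [-0.11966358  0.          0.          0.          0.        ] [[0.312, -0.667, 0.677, 1602.896], [0.95, 0.214, -0.226, -333.13], [0.006, 0.714, 0.7, 1125.552], [0.0, 0.0, 0.0, 1.0]]
```

View pics/top1.png

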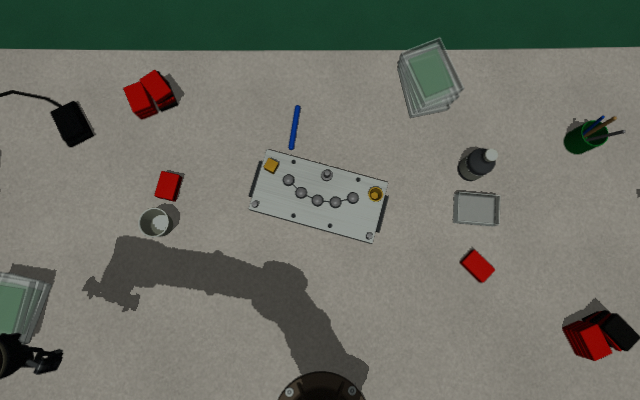

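View pics/scene1.png

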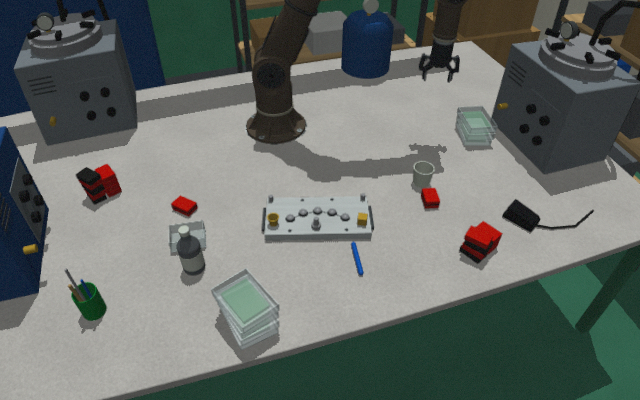

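The top view shows the pins at about (289,180), (301,193), (318,200), (336,202) and (353,198). The funnel is at (375,193), the block at (271,165), the core at (327,175), and the dowels at (255,204) and (369,236) on the robot side. So the mould's +x points roughly along world +x and the funnel is at the pin 5 end.

```bash
cat > h.py <<'E'
import numpy as np,cv2
from scipy.spatial.transform import Rotation as R
P={1:(18,89),2:(-6,47),3:(-14,0),4:(-6,-47),5:(18,-89)}
def ray(f,T,px,z):
    K=np.array([[f["fx"],0,f["cx"]],[0,f["fy"],f["cy"]],[0,0,1]])
    u=cv2.undistortPoints(np.float64(px).reshape(-1,1,2),K,np.float64(f["distortion"])).reshape(-1,2)
    d=np.c_[u[:,0],-u[:,1],-np.ones(len(u))]@T[:3,:3].T
    o=T[:3,3];return (o+d*((np.asarray(z)-o[2])/d[:,2])[:,None])[:,:2]
def tool(o):
    T=np.eye(4);T[:3,:3]=R.from_euler("xyz",o["tcp_rot"]).as_matrix();T[:3,3]=o["ee_pos"];return T
def fit(M,W):
    M=np.float64(M);W=np.float64(W);m=M.mean(0);w=W.mean(0);A=M-m;B=W-w
    a=np.arctan2((A[:,0]*B[:,1]-A[:,1]*B[:,0]).sum(),(A*B).sum())
    Q=np.array([[np.cos(a),-np.sin(a)],[np.sin(a),np.cos(a)]]);t=w-Q@m
    return a,t,Q,np.linalg.norm(M@Q.T+t-W,axis=1)
E
python3 - <<'E'
from h import *
from station import manip,cams
f=cams.grab_frame("top")
px=[(289,180),(301,193),(318,200),(336,202),(353,198)]
W=ray(f,f["cam_to_world"],px,[42.]*5)
a,t,Q,e=fit([P[i] for i in range(1,6)],W);print(a,t,e)
for i in P:print(i,Q@P[i]+t)
print(ray(f,f["cam_to_world"],[(375,193),(271,165),(327,175),(255,204),(369,236)],[50,50,70,52,52]))
o=manip.get_obs();T=tool(o);print(T.round(3))
g=cams.grab_frame("wrist");print(np.round(g["hand_eye"],3).tolist(),g["fx"])
# shift to centre (flange) over row centre at z=250, tool axes
print(T[:3,:3].T@(np.r_[t,250]-o["ee_pos"]))
E
```

```text
-0.28405451304574186 [571.07037545  -3.64996005] [1.18447006 1.25455607 1.16145964 0.83877377 1.43873553]
1 [613.29131049  76.73904819]
2 [578.4825621   43.14811138]
3 [5.57631397e+02 2.73539648e-01]
4 [552.13906415 -47.08503173]
5 [563.40681437 -94.12796749]
[[ 574.27842234 -150.33073369]
 [ 652.20100009  122.4604323 ]
 [ 619.81107811  -24.12922493]
 [ 548.55895392  163.53579271]
 [ 461.51573523 -130.73830316]]
[[-9.26000e-01  3.76000e-01 -0.00000e+00  2.35088e+02]
 [ 3.76000e-01  9.26000e-01 -1.00000e-03  5.78714e+02]
 [-0.00000e+00 -1.00000e-03 -1.00000e+00  2.49422e+02]
 [ 0.00000e+00  0.00000e+00  0.00000e+00  1.00000e+00]]
[[-0.001, 0.963, 0.269, 68.303], [1.0, 0.001, 0.001, -1.406], [0.001, 0.269, -0.963, -122.512], [0.0, 0.0, 0.0, 1.0]] 340.12445374537816
[-5.30441637e+02 -4.13115385e+02 -6.54508268e-03]
```

```bash
python3 - <<'E'
from h import *
from station import manip
o=manip.get_obs();T=tool(o);v=(T[:3,:3].T@(np.r_[578,20,250]-o["ee_pos"]))[:2]
S=sum(R.from_rotvec([0,0,4.2*k],degrees=True).as_matrix()[:2,:2] for k in range(20))
print(np.linalg.solve(S,v),np.degrees(o["tcp_rot"]))
E
```

```text
[-35.8353487    2.22008893] [-1.79943398e+02  2.57954822e-03  1.57892154e+02]
```

```bash
python3 -m crank '[[0,-0.0358,0.0022,0,0,0,4.2],[0,-0.0358,0.0022,0,0,0,4.2],[0,-0.0358,0.0022,0,0,0,4.2],[0,-0.0358,0.0022,0,0,0,4.2],[0,-0.0358,0.0022,0,0,0,4.2],[0,-0.0358,0.0022,0,0,0,4.2],[0,-0.0358,0.0022,0,0,0,4.2],[0,-0.0358,0.0022,0,0,0,4.2],[0,-0.0358,0.0022,0,0,0,4.2],[0,-0.0358,0.0022,0,0,0,4.2]]'
python3 -m crank '[[0,-0.0358,0.0022,0,0,0,4.2],[0,-0.0358,0.0022,0,0,0,4.2],[0,-0.0358,0.0022,0,0,0,4.2],[0,-0.0358,0.0022,0,0,0,4.2],[0,-0.0358,0.0022,0,0,0,4.2],[0,-0.0358,0.0022,0,0,0,4.2],[0,-0.0358,0.0022,0,0,0,4.2],[0,-0.0358,0.0022,0,0,0,4.2],[0,-0.0358,0.0022,0,0,0,4.2],[0,-0.0358,0.0022,0,0,0,4.2]]'
python3 -m crank '[[0,0,0,0,0,0,0],[0,0,0,0,0,0,0],[0,0,0,0,0,0,0]]'
python3 - <<'E'
from h import *
from station import manip,cams
o=manip.get_obs();f=cams.grab_frame("wrist");cv2.imwrite("pics/w1.png",f["image"])
import pickle;pickle.dump((o,f),open("w1.pkl","wb"));print(o)
E
```

```text
time_s: 1.2
ee_pos: [514.4, 364.4, 249.8]
tcp_rot: [-3.141, 0.0, 2.02]
contact_force: [0.3, 0.3, -0.0]
opening: 0.001
grasp_force: 0.0
time_s: 2.2
ee_pos: [577.4, 19.2, 249.9]
tcp_rot: [3.142, 0.0, 1.287]
contact_force: [-0.2, -0.1, 0.0]
opening: -0.0
grasp_force: 0.0
time_s: 2.5
ee_pos: [577.6, 22.0, 249.9]
tcp_rot: [-3.141, -0.001, 1.292]
contact_force: [0.3, 0.6, -1.6]
opening: 0.001
grasp_force: 0.0
{'time_s': 2.5, 'joint_pos': array([-0.50396874,  0.3794236 ,  0.51649557,  1.72220055, -0.20804384,
        1.09473118, -0.20122431]), 'qd': array([-0.01034358,  0.0046886 , -0.00591367, -0.00292081,  0.0013862 ,
       -0.00037445, -0.00028978]), 'joint_efforts': array([ 1.26233641e+00, -5.69370246e+01,  7.63268083e+00, -3.02220190e+01,
        1.22802928e-01,  6.25456698e-03, -1.15727344e-03]), 'ee_pos': array([577.56872763,  21.9598175 , 249.86322686]), 'tcp_rot': array([-3.14123969e+00, -6.04552753e-04,  1.29164209e+00]), 'contact_force': array([ 0.25382639,  0.55208762, -1.56045519]), 'wrist_torque': array([ 0.05056775,  0.07518439, -0.00263346]), 'grasp_force': 0.0, 'opening': 0.0011246438992277023}
```

View pics/w1.png

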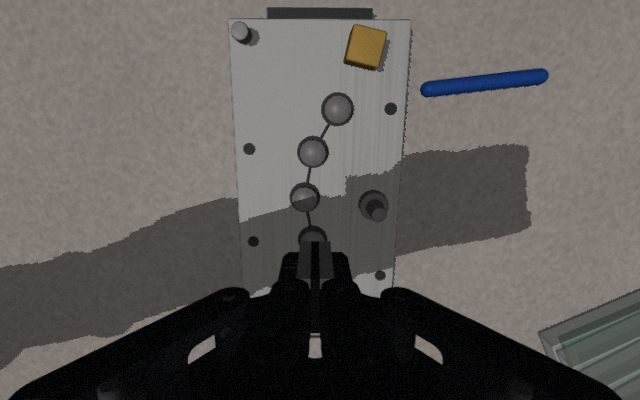

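The wrist view shows pin 1 at (338,109), pin 2 at (312,152), pin 3 at (304,198), a dowel top at (240,32) and the block at (366,46). Pin 4 is mostly hidden by the fingers.

```bash
python3 - <<'E'
from h import *
import pickle
o,f=pickle.load(open("w1.pkl","rb"))
g=cv2.medianBlur(cv2.cvtColor(f["image"],cv2.COLOR_BGR2GRAY),3)
px=[]
for s in [(338,109),(312,152),(304,198)]:
    x,y=s;c=g[y-24:y+25,x-24:x+25]
    h=cv2.HoughCircles(c,cv2.HOUGH_GRADIENT,1,50,param1=100,param2=8,minRadius=13,maxRadius=19)
    print(h);px.append(h[0,0,:2]+[x-24,y-24])
T=tool(o)@f["hand_eye"]
W=ray(f,T,px,[39.5]*3);print(np.round(W,1))
a,t,Q,e=fit([P[i] for i in (1,2,3)],W);print(a,t,e)
for i in P:print(i,np.round(Q@P[i]+t,1))
d=f["depth"];m=[d[y-1:y+2,x-1:x+2].mean() for x,y in ((338,109),(312,152),(270,110),(360,130))]
for (x,y),D in zip(((338,109),(312,152),(270,110),(360,130)),m):
    p=T@[(x-f["cx"])/f["fx"]*D,-(y-f["cy"])/f["fy"]*D,-D,1];print(p.round(1))
E
```

```text
[[[20.5 23.5 15. ]]]
[[[24.5 23.5 16. ]]]
[[[23.5 22.5 14.9]]]
[[612.9  78.3]
 [581.5  45. ]
 [560.1   3.7]]
-0.2713385831676087 [573.3359639   -1.52419014] [2.01422136 1.45090936 1.54332701]
1 [614.5  79.4]
2 [580.2  45.4]
3 [559.8   2.2]
4 [555.  -45.2]
5 [566.8 -92.1]
[615.7  76.9  42.4   1. ]
[581.1  45.   42.3   1. ]
[552.5  93.9  28.9   1. ]
[632.3  51.   28.6   1. ]
```

```bash
python3 -m crank '[[0,-0.0228,0.004,0.03,0,0,0],[0,-0.0228,0.004,0.03,0,0,0],[0,-0.0228,0.004,0.03,0,0,0],[0,-0.0228,0.004,0.03,0,0,0],[0,-0.0228,0.004,0.03,0,0,0],[0,0,0,0,0,0,-8],[0,0,0,0,0,0,-8],[0,0,0,0,0,0,-8],[0,0,0,0,0,0,-8],[0,0,0,0,0,0,-7.7]]'
python3 -m crank '[[0,0,0,0,0,0,0],[0,0,0,0,0,0,0],[0,0,0,0,0,0,0],[0,0,0,0,0,0,0]]'
cat > rep.py <<'E'
from h import *
from station import manip,cams
import sys
a=-.278;t=np.r_[572.3,-2.5];Q=R.from_rotvec([0,0,a]).as_matrix()[:2,:2]
n=int(sys.argv[1]);o=manip.get_obs();T=tool(o)
d=T[:3,:3].T@(np.r_[Q@P[n]+t,59.3]-o["ee_pos"])
print(o["time_s"],o["ee_pos"].round(2),np.degrees(o["tcp_rot"]).round(2),o["contact_force"].round(2),"to pin",n,d.round(2))
E
python3 rep.py 5; python3 - <<'E'
from h import *
from station import manip,cams
for n in ("scene","wrist"):
    f=cams.grab_frame(n);cv2.imwrite(f"pics/{n}2.png",f["image"] if n=="wrist" else cv2.resize(f["image"][170:260,230:410],None,fx=4,fy=4,interpolation=cv2.INTER_CUBIC))
E
```

```text
time_s: 3.55
ee_pos: [565.5, -93.0, 99.8]
tcp_rot: [3.141, -0.0, 1.991]
contact_force: [0.4, -0.3, -0.4]
opening: -0.002
grasp_force: 0.0
time_s: 3.95
ee_pos: [565.1, -94.1, 99.9]
tcp_rot: [-3.141, -0.0, 1.981]
contact_force: [-0.0, -0.5, 0.6]
opening: 0.002
grasp_force: 0.0
3.95 [565.15 -94.06  99.93] [-179.99   -0.    113.52] [-0.04 -0.48  0.57] to pin 5 [ 0.94  0.45 40.63]
```

View pics/scene2.png

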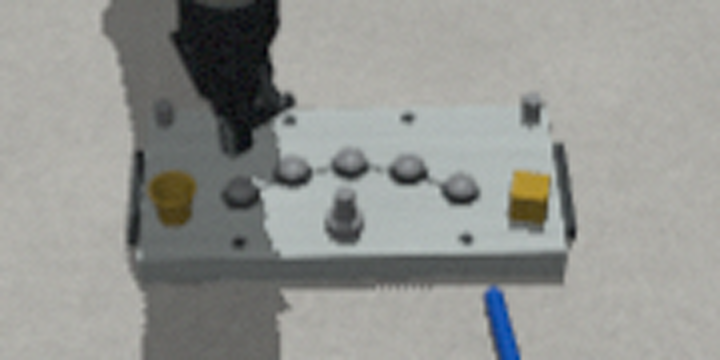

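View pics/wrist2.png

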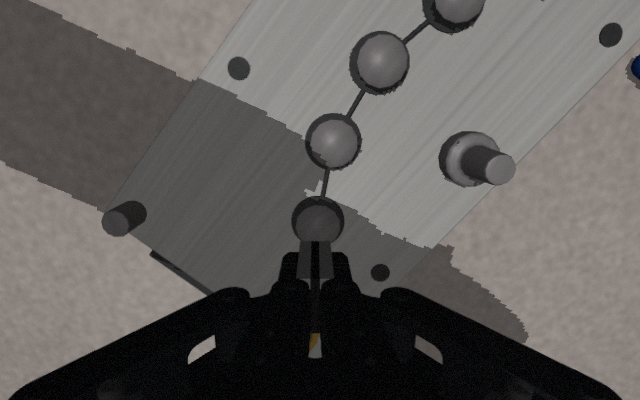

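The scene crop shows the fingers above pin 5, next to the funnel. The wrist view shows pin 5 at (318,221), pin 4 at (333,141), pin 3 at (380,62), and the fingertip in line with pin 5.

```bash
python3 - <<'E'
from h import *
from station import manip
import pickle
o=manip.get_obs();_,f=pickle.load(open("w1.pkl","rb"))
g=cv2.cvtColor(cv2.imread("pics/wrist2.png"),cv2.COLOR_BGR2GRAY);g=cv2.medianBlur(g,3)
px=[]
for s in [(318,221),(333,141),(380,62)]:
    x,y=s;c=g[y-40:y+41,x-40:x+41]
    h=cv2.HoughCircles(c,cv2.HOUGH_GRADIENT,1,90,param1=60,param2=8,minRadius=23,maxRadius=34)[0,0]
    px.append(h[:2]+[x-40,y-40]);print(px[-1],h[2])
T=tool(o)@f["hand_eye"]
for q in (px,[(318,222),(333,141.5),(380,62)]):
    W=ray(f,T,q,[39.5]*3);a,t,Q,e=fit([P[i] for i in (5,4,3)],W);print(W.round(1).tolist(),a,t,e)
    for i in P:print(i,np.round(Q@P[i]+t,1))
E
```

```text
[317.5 223.5] 27.9
[332.5 141.5] 28.8
[379.5  61.5] 30.1
[[565.6, -92.1], [554.4, -46.5], [559.6, -0.6]] -0.28009114639850075 [573.01477232  -2.99950252] [1.45421128 0.10228729 1.48495808]
1 [614.9  77.6]
2 [580.2  43.8]
3 [559.6   0.9]
4 [554.3 -46.5]
5 [565.7 -93.5]
[[565.5, -91.1], [554.6, -46.4], [559.9, -0.7]] -0.2837033040876236 [573.3308418   -2.73503564] [2.10985829 0.26175772 1.90860746]
1 [615.5  77.7]
2 [580.7  44.1]
3 [559.9   1.2]
4 [554.4 -46.2]
5 [565.7 -93.2]
```

```bash
sed -i 's/a=-.278;t=np.r_\[572.3,-2.5\]/a=-.280;t=np.r_[573,-2.8]/' rep.py
python3 -m crank '[[0,0.0006,0.0008,0.012,0,0,0],[0,0,0,0.012,0,0,0],[0,0,0,0.009,0,0,0],[0,0,0,0,0,0,0],[0,0,0,0,0,0,0]]'; python3 rep.py 5
python3 -m crank '[[0,0,0,0.002,0,0,0],[0,0,0,0.002,0,0,0],[0,0,0,0.002,0,0,0],[0,0,0,0.001,0,0,0],[0,0,0,0,0,0,0],[0,0,0,0,0,0,0]]'; python3 rep.py 5;for i in 1 2 3; do python3 -m crank '[[0,0,0,0,0,0,0]]' | grep -E 'ee|force'; done
```

```text
time_s: 4.55
ee_pos: [565.3, -93.6, 66.5]
tcp_rot: [-3.141, -0.0, 1.982]
contact_force: [0.4, 0.4, -0.6]
opening: -0.004
grasp_force: 0.0
4.55 [565.28 -93.65  66.49] [-1.7995e+02 -2.0000e-02  1.1358e+02] [ 0.43  0.43 -0.57] to pin 5 [0.14 0.53 7.18]
time_s: 5.15
ee_pos: [565.9, -93.6, 60.2]
tcp_rot: [3.141, 0.0, 1.983]
contact_force: [0.3, -0.3, 1.9]
opening: 0.001
grasp_force: 1.1
5.15 [565.87 -93.56  60.24] [1.7997e+02 2.0000e-02 1.1359e+02] [ 0.31 -0.27  1.91] to pin 5 [ 0.3  -0.05  0.94]
ee_pos: [565.8, -93.6, 60.2]
contact_force: [0.7, -0.4, 2.6]
grasp_force: 1.1
ee_pos: [565.8, -93.5, 60.2]
contact_force: [0.4, -0.4, 2.3]
grasp_force: 1.1
ee_pos: [565.8, -93.6, 60.2]
contact_force: [1.0, 0.1, 2.4]
grasp_force: 1.1
```

```bash
python3 -m crank '[[0,0,0,0.0008,0,0,0],[0,0,0,0,0,0,0],[0,0,0,0,0,0,0]]'; python3 rep.py 5
python3 -m crank '[[0,0.0048,0.0001,0,0,0,1.98],[0,0.0048,0.0001,0,0,0,1.98],[0,0.0048,0.0001,0,0,0,1.98],[0,0.0048,0.0001,0,0,0,1.98],[0,0.0048,0.0001,0,0,0,1.98]]'|grep -E 'ee|force'
python3 -m crank '[[0,0.0048,0.0001,0,0,0,1.98],[0,0.0048,0.0001,0,0,0,1.98],[0,0.0048,0.0001,0,0,0,1.98],[0,0.0048,0.0001,0,0,0,1.98],[0,0.0048,0.0001,0,0,0,1.98]]'|grep -E 'ee|force'
for i in 1 2 3; do python3 -m crank '[[0,0,0,0,0,0,0]]' | grep -E 'ee|force'; done; python3 rep.py 4
```

```text
time_s: 5.75
ee_pos: [565.8, -93.6, 59.3]
tcp_rot: [3.141, 0.0, 1.982]
contact_force: [1.4, -0.9, 2.6]
opening: 0.002
grasp_force: 1.3
5.75 [565.82 -93.59  59.29] [1.7998e+02 1.0000e-02 1.1359e+02] [ 1.38 -0.86  2.59] to pin 5 [ 0.31  0.01 -0.01]
ee_pos: [557.2, -70.5, 58.9]
contact_force: [0.0, -0.4, 0.4]
grasp_force: 0.0
ee_pos: [554.0, -47.6, 59.1]
contact_force: [0.0, -1.9, 2.8]
grasp_force: 1.4
ee_pos: [554.0, -46.6, 59.0]
contact_force: [0.2, 0.1, 2.6]
grasp_force: 1.4
ee_pos: [554.0, -46.6, 59.1]
contact_force: [-0.7, 1.1, 3.2]
grasp_force: 1.4
ee_pos: [554.0, -46.7, 59.1]
contact_force: [-1.0, 1.9, 2.6]
grasp_force: 1.4
7.05 [554.03 -46.73  59.07] [-1.7995e+02 -4.0000e-02  9.3850e+01] [-0.97  1.85  2.61] to pin 4 [ 0.4   0.24 -0.23]
```

Pin 4 is on target with about a 3.5 mm dip, so I'm continuing to pins 3, 2 and 1.

```bash
python3 -m crank '[[0,0.0048,0.0001,0,0,0,1.98],[0,0.0048,0.0001,0,0,0,1.98],[0,0.0048,0.0001,0,0,0,1.98],[0,0.0048,0.0001,0,0,0,1.98],[0,0.0048,0.0001,0,0,0,1.98],[0,0.0048,0.0001,0,0,0,1.98],[0,0.0048,0.0001,0,0,0,1.98],[0,0.0048,0.0001,0,0,0,1.98],[0,0.0048,0.0001,0,0,0,1.98],[0,0.0048,0.0001,0,0,0,1.98]]'|grep -E 'ee|force'
python3 -m crank '[[0,0,0,0,0,0,0],[0,0,0,0,0,0,0]]' | grep -E 'ee|force'; python3 rep.py 3
python3 -m crank '[[0,0.0048,0.0001,0,0,0,1.98],[0,0.0048,0.0001,0,0,0,1.98],[0,0.0048,0.0001,0,0,0,1.98],[0,0.0048,0.0001,0,0,0,1.98],[0,0.0048,0.0001,0,0,0,1.98],[0,0.0048,0.0001,0,0,0,1.98],[0,0.0048,0.0001,0,0,0,1.98],[0,0.0048,0.0001,0,0,0,1.98],[0,0.0048,0.0001,0,0,0,1.98],[0,0.0048,0.0001,0,0,0,1.98]]'|grep -E 'ee|force'
python3 -m crank '[[0,0,0,0,0,0,0],[0,0,0,0,0,0,0]]' | grep -E 'ee|force'; python3 rep.py 2
```

```text
ee_pos: [559.5, -0.5, 59.2]
contact_force: [-1.0, -1.7, 1.5]
grasp_force: 1.4
ee_pos: [559.7, 0.4, 59.2]
contact_force: [-0.6, 1.2, 3.1]
grasp_force: 1.4
8.25 [5.5974e+02 4.4000e-01 5.9200e+01] [ 1.800e+02 -1.000e-02  7.407e+01] [-0.61  1.23  3.14] to pin 3 [ 0.55 -0.36 -0.1 ]
ee_pos: [580.3, 42.4, 59.1]
contact_force: [-0.6, -1.8, 2.8]
grasp_force: 1.4
ee_pos: [580.8, 43.2, 59.2]
contact_force: [0.5, 1.1, 3.2]
grasp_force: 1.4
9.45 [580.83  43.24  59.23] [ 1.7999e+02 -2.0000e-02  5.4280e+01] [0.52 1.14 3.21] to pin 2 [ 0.29 -0.96 -0.07]
```

```bash
python3 -m crank '[[0,0.0048,0,0,0,0,1.98],[0,0.0048,0,0,0,0,1.98],[0,0.0048,0,0,0,0,1.98],[0,0.0048,0,0,0,0,1.98],[0,0.0048,0,0,0,0,1.98],[0,0.0048,0,0,0,0,1.98],[0,0.0048,0,0,0,0,1.98],[0,0.0048,0,0,0,0,1.98],[0,0.0048,0,0,0,0,1.98],[0,0.0048,0,0,0,0,1.98]]'|grep -E 'ee|force'
python3 -m crank '[[0,0,0,0,0,0,0],[0,0,0,0,0,0,0],[0,0,0,0,0,0,0]]' | grep -E 'ee|force'; python3 rep.py 1
python3 -m crank '[[0,0,0,-0.004,0,0,0],[0,0,0,-0.008,0,0,0],[0,0,0,-0.02,0,0,0],[0,0,0,-0.03,0,0,0],[0,0,0,-0.03,0,0,0],[0,0,0,-0.03,0,0,0],[0,0,0,0,0,0,0],[0,0,0,0,0,0,0],[0,0,0,0,0,0,0]]'
python3 - <<'E'
from h import *
from station import cams
f=cams.grab_frame("scene");cv2.imwrite("pics/end.png",cv2.resize(f["image"][170:260,230:410],None,fx=4,fy=4,interpolation=cv2.INTER_CUBIC))
E
```

```text
ee_pos: [613.6, 76.6, 59.0]
contact_force: [-1.4, -0.7, 2.9]
grasp_force: 1.4
ee_pos: [614.3, 77.2, 59.3]
contact_force: [-0.2, -0.0, 3.1]
grasp_force: 1.4
10.75 [614.32  77.17  59.34] [-1.7999e+02 -3.0000e-02  3.4450e+01] [-0.2  -0.02  3.13] to pin 1 [ 0.8  -0.16  0.04]
time_s: 11.65
ee_pos: [613.6, 77.3, 180.5]
tcp_rot: [-3.141, 0.001, 0.6]
contact_force: [0.0, -0.2, -0.2]
opening: 0.003
grasp_force: 0.0
```

View pics/end.png

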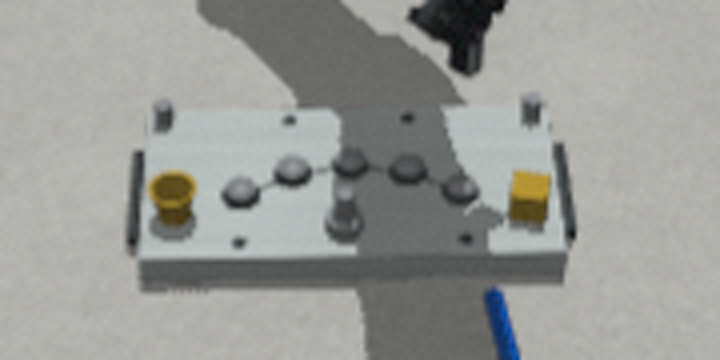

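The final crop shows all five pins up. The funnel (172,195), block (530,195) and core (344,215) have not moved, and the fingers are clear above.

```bash
python3 -c "
from station import ticket
print(ticket.hand_in())"
```

```text
the job is handed in; nothing more can be done
None
```

I ran the shut fingertips along the row from pin 5 (the funnel end) to pin 1, dipping each pin about 3.5 mm at roughly 3 N and staying low over the gaps. I then lifted clear with all five pins up and nothing shifted, and handed the job in at about 12 s.

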